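# Pack seven round pots in the round spice box and shut it

### The job

The round spice box holds six little pots, spread so that the seventh finds no room. Without lifting those six, slide them along inside the box to open a gap, and set the seventh pot upright in it, so that all seven stand flat on the floor of the box, one in the middle and six round it. Then put the lid on the box, fully home and level, let go, and leave the garlic, the jam jar and the mug as they are.

Things in the scene. Friction and masses are not known exactly. Their poses are not given: they have to be found in the camera images.
- spice_box: round open steel box, fixed to the counter; outer diameter 170 mm, height 38 mm, inner diameter about 162 mm, polished so that pots slide easily, wall 3 mm, inner floor 4 mm above the origin. Origin: centre of its underside, z up
- box_lid: loose flat round steel lid, 183 mm across, 13 mm deep (5 mm plate, 8 mm skirt of inner diameter 178 mm that goes round the outside of the box), 0.2 kg, skirt down on the counter; at its centre a round knob, 18 mm diameter, 22 mm tall (top 35 mm above the origin). Origin: on the axis at the skirt's lower edge; seated on the box rim it is 30 mm above the box's origin
- pot_1: round closed steel spice pot, 50 mm diameter (46 mm at the foot, bevelled over the lowest 3 mm), 17 mm tall, with a round dark knob of 16 mm diameter and 13 mm height on top (30 mm in all), loose, about 0.08 kg; all seven are alike. Origin: centre of its underside. One of five spaced round the wall inside the box; pushed at the knob it slides and shoves its neighbour along
- pot_2: round closed steel spice pot, 50 mm diameter (46 mm at the foot, bevelled over the lowest 3 mm), 17 mm tall, with a round dark knob of 16 mm diameter and 13 mm height on top (30 mm in all), loose, about 0.08 kg; all seven are alike. Origin: centre of its underside. One of five spaced round the wall inside the box; pushed at the knob it slides and shoves its neighbour along
- pot_3: round closed steel spice pot, 50 mm diameter (46 mm at the foot, bevelled over the lowest 3 mm), 17 mm tall, with a round dark knob of 16 mm diameter and 13 mm height on top (30 mm in all), loose, about 0.08 kg; all seven are alike. Origin: centre of its underside. One of five spaced round the wall inside the box; pushed at the knob it slides and shoves its neighbour along
- pot_4: round closed steel spice pot, 50 mm diameter (46 mm at the foot, bevelled over the lowest 3 mm), 17 mm tall, with a round dark knob of 16 mm diameter and 13 mm height on top (30 mm in all), loose, about 0.08 kg; all seven are alike. Origin: centre of its underside. One of five spaced round the wall inside the box; pushed at the knob it slides and shoves its neighbour along
- pot_5: round closed steel spice pot, 50 mm diameter (46 mm at the foot, bevelled over the lowest 3 mm), 17 mm tall, with a round dark knob of 16 mm diameter and 13 mm height on top (30 mm in all), loose, about 0.08 kg; all seven are alike. Origin: centre of its underside. One of five spaced round the wall inside the box; pushed at the knob it slides and shoves its neighbour along
- pot_6: round closed steel spice pot, 50 mm diameter (46 mm at the foot, bevelled over the lowest 3 mm), 17 mm tall, with a round dark knob of 16 mm diameter and 13 mm height on top (30 mm in all), loose, about 0.08 kg; all seven are alike. Origin: centre of its underside. Stands in the middle of the box
- pot_7: round closed steel spice pot, 50 mm diameter (46 mm at the foot, bevelled over the lowest 3 mm), 17 mm tall, with a round dark knob of 16 mm diameter and 13 mm height on top (30 mm in all), loose, about 0.08 kg; all seven are alike. Origin: centre of its underside. Stands on the counter
- garlic: bystander: garlic bulb, 60 mm wide, 58 mm tall, origin at its underside
- jam_jar: bystander: small jam jar, 56 mm diameter, 69 mm tall, origin at its underside
- mug: bystander: white mug, 82 mm diameter, 91 mm tall, origin at its underside

How it is judged:
By the outcome, as a careful person would: the job done as asked, in the order asked, and still so for the second after the job is handed in, with the robot touching nothing.
It also fails if it takes over 72 s, if anything falls off the work surface, if the arm or the gripper's body presses on something with over 40 N, if the wrist force passes 120 N, or if a joint passes its speed limit or range.

### The arm

A 6-joint arm with a two-finger parallel gripper is mounted at the origin on a cart in front of the work surface, level with it; the furniture and walls round the work are solid. World frame = base frame: x ahead of the robot, y to its left, z up, the work surface at z = 0. Lengths are in mm, angles in rad, forces in N, time in s.
With the tool pointing down it reaches from about 400 to 925 mm from the base axis. Payload 12.5 kg.
Tool frame: the origin (TCP) lies at the very end of the fingers, on their centre line; the grasp point (between the pads) lies 19 mm behind it; z points along the fingers, y is the line along which they close (so a half turn about z gives the same grasp; the last joint's range is limited). The gripper opens to 95 mm and grips with 3 to 60 N. Pads are 20 mm wide; open, the fingers measure 119 mm over their backs; the gripper's body (75 mm by 180 mm) begins 59 mm behind the grasp point.
Start: joints at [-1.383, 0.491, 1.559, -0, 1.092, -0.106], TCP at [181.018, -598.23, 214.661] pointing down, gripper open.
Joint ranges: [-3.1, 3.1], [-0.84, 2.19], [0.05, 2.79], [-1.13, 4.28], [0.06, 2.93], [-2.69, 2.69]. Speed limits (rad/s): [2.22, 2.22, 2.79, 3.14, 3.14, 3.14].

### API

Orientations are given as [roll, pitch, yaw] about the fixed x, y, z axes, in that order (R = Rz(yaw) Ry(pitch) Rx(roll)).
In Python, from cell import env, job, read_camera, camera_info gives the robot as it stands (env), with the cameras as plain functions and the job (job).
- The arm moves only by the shell command python3 steer.py 'ROWS'. ROWS is a JSON list of rows, 1 to 5 of them, each an object with the fields pos (a list: dx, dy, dz in m), spin (a turn about the tool's z in rad), aperture (the opening from 0.0 (shut) to 1.0 (fully open)); a field left out counts as zero (the opening has to be given); each row is the pose to reach, as a shift and turn from the pose commanded when the command began, along the tool's axes at that moment; what a row does not reach only later rows make up. A row lasts 1/12 s, in which the tool goes at most 41.7 mm and 0.125 rad, less where a joint would pass 70% of its speed; a pose out of reach is approached as far as the arm can. The fingers move at their own pace and stop on an object; the grip force is fixed at half the most. Time passes only in rows, so rows that do not move let the fingers close. It prints the time, the measured TCP pose, the force, the opening and the grip force at its end. Input that does not fit is refused with a message, and nothing moves.
- env.state(): the state, without advancing time (a new reading comes with each control period).
- read_camera(name): name is "scene" or "top"; returns (picture, depth): 480x640x3 uint8, red, green, blue; 480x640 float32, mm along the optical axis (not along the pixel's ray), 0 where there is no reading.
- camera_info(name): a dict with "vertical_fov" (degrees; the focal length in pixels is half the picture's height over the tangent of half this angle, whatever the lens; pixels are square), "cx", "cy" (the principal point, pixels), "origin" and "attitude" of the camera in the world. Camera axes: x right, y down, z forward; pixel columns grow to the right and rows downward; lengths in mm; the calibration is good to about 2 mm. A picture is of the moment at which its call begins. camera_info takes no time and is no camera call.
- job.job_done(): hands the job in; it is judged then, once.
The state is a dict: "t": time; "joints": joint angles; "qvel": joint speeds; "tau": joint torques, N m; "eef_pos": TCP position; "tcp_rot": TCP orientation; "ft_force": force on the tool from outside, world axes, zero at the start; "moment": the same for the moment, N m; "opening": opening from 0.0 (shut) to 1.0 (fully open); "grip_force": force on a finger pad.
Only numpy, scipy, OpenCV 4.12 (cv2) and the standard library are available. Lean on these libraries where they do the work, as an engineer would, in place of code of your own. Each camera call takes 0.05 s, during which the arm holds its last target. There are 200 camera calls.

## Working session

There is one attempt and no reset: what is moved stays moved. The work goes in short steps, Python scripts to look and compute and a shell command to move; the robot and the scene stay as the last step left them, time stands still between calls to the robot, and variables do not carry over. Pictures are saved under pics/ and viewed, at most 13 in all, crops included, and the job is handed in when it is done.

```bash
ls; mkdir -p pics; python3 - <<'E'
from cell import env, job, read_camera, camera_info
import cv2,numpy as np
for n in("scene","top"):
    p,d=read_camera(n);i=camera_info(n);print(n,i)
    cv2.imwrite(f"pics/{n}0.png",p[:,:,::-1]);np.savez(f"{n}0.npz",p=p,d=d)
s=env.state();print(s)
E
```

```text
cell.py
pics
steer.py
scene {'vertical_fov': 49.34820036956872, 'cx': 324.309930148189, 'cy': 231.95004462623046, 'origin': array([  57.4235205 , -916.88514247,  532.26729071]), 'attitude': array([-1.99220988, -0.02625355, -0.42142337])}
top {'vertical_fov': 56.082342052853846, 'cx': 318.8021641194153, 'cy': 234.98592912886315, 'origin': array([ 316.06666915,   78.37461974, 1100.13770594]), 'attitude': array([-2.92336131e+00, -2.86069093e-03, -1.47485594e+00])}
{'t': 0.1, 'joints': array([-1.38259316e+00,  4.91474629e-01,  1.55939984e+00, -2.22170442e-05,
        1.09170500e+00, -1.05629164e-01]), 'qvel': array([-1.28197399e-03, -1.28966217e-03, -2.83378911e-03,  5.63372011e-04,
        6.39708112e-04, -9.17681883e-05]), 'tau': array([ 1.64351539e-03, -6.13623834e+01, -2.58606201e+01,  6.93341601e-02,
        4.69962310e-02, -5.99231180e-05]), 'eef_pos': array([ 180.97124931, -597.99331119,  214.13160107]), 'tcp_rot': array([-3.14060926e+00, -8.44467268e-05,  2.93842544e-01]), 'ft_force': array([ 0.36970051,  0.6108915 , -0.61931801]), 'moment': array([ 0.06733679, -0.01881624,  0.05171834]), 'grip_force': 0.0, 'opening': 1.0039159328323113}
```

View pics/scene0.png

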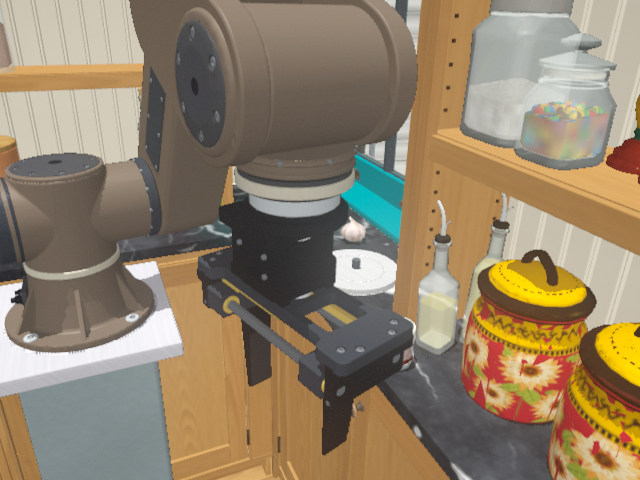

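View pics/top0.png

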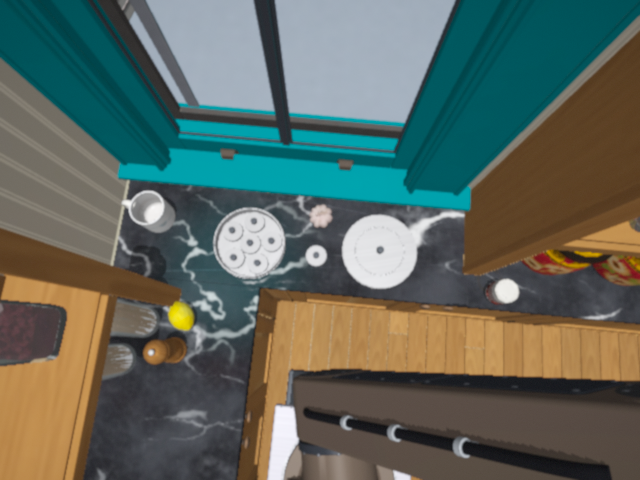

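The top view shows the box at (250,243) with 5 ring pots about 72° apart plus the centre one. Pot 7 is at (316,255), the lid at (380,251), the garlic at (320,215), the mug at (150,208) and the jar at (505,291). In the scene view the arm hides most of this.

```bash
cat > h.py <<'E'
import numpy as np,cv2
from scipy.spatial.transform import Rotation as R
from cell import env, job, read_camera, camera_info
def cam(n):
    i=camera_info(n);f=240/np.tan(np.radians(i["vertical_fov"]/2))
    return f,i["cx"],i["cy"],np.array(i["origin"]),R.from_euler("xyz",i["attitude"]).as_matrix()
def ray(n,u,v):
    f,cx,cy,o,M=cam(n);return o,M@np.array([(u-cx)/f,(v-cy)/f,1])
def onz(n,u,v,z):
    o,r=ray(n,u,v);return o+r*(z-o[2])/r[2]
def pix(n,P):
    f,cx,cy,o,M=cam(n);q=M.T@(np.array(P,float)-o);return np.array([cx+f*q[0]/q[2],cy+f*q[1]/q[2]])
def dep(n,u,v,d):  # world point from depth
    o,r=ray(n,u,v);return o+r*d
def tri(n1,p1,n2,p2):
    o1,r1=ray(n1,*p1);o2,r2=ray(n2,*p2)
    A=np.stack([r1,-r2],1);s=np.linalg.lstsq(A,o2-o1,rcond=None)[0]
    a=o1+s[0]*r1;b=o2+s[1]*r2;return (a+b)/2,np.linalg.norm(a-b)
def cloud(n,d):
    f,cx,cy,o,M=cam(n);v,u=np.mgrid[:480,:640]
    return o+np.stack([(u-cx)/f*d,(v-cy)/f*d,d],-1)@M.T
def blobs(p,roi,thr=110,amin=12,amax=120):
    "dark, compact knobs inside roi=(u0,v0,u1,v1): intensity-weighted centroids"
    u0,v0,u1,v1=roi;g=cv2.cvtColor(p,cv2.COLOR_RGB2GRAY)[v0:v1,u0:u1].astype(float)
    n,l,s,c=cv2.connectedComponentsWithStats((g<thr).astype(np.uint8))
    out=[]
    for k in range(1,n):
        if amin<=s[k,4]<=amax and max(s[k,2:4])<=1.8*min(s[k,2:4])+1:
            x,y,w,h=s[k,:4];y0,x0=max(y-2,0),max(x-2,0);sub=np.clip(170-g[y0:y+h+2,x0:x+w+2],0,None)
            vv,uu=np.mgrid[:sub.shape[0],:sub.shape[1]]
            out.append(((uu*sub).sum()/sub.sum()+x0+u0,(vv*sub).sum()/sub.sum()+y0+v0,s[k,4]))
    return out
E
python3 - <<'E'
from h import *
z=np.load("top0.npz");p,d=z["p"],z["d"];C=cloud("top",d)
for b in blobs(p,(210,205,400,290)):
    q=C[int(round(b[1])),int(round(b[0]))];print(np.round(b,1),"depthpt",np.round(q,0))
for nm,(u,v) in dict(jar=(505,291),garlic=(320,215),mug=(150,208),panel=(480,200),panel2=(470,265),panel3=(560,150),sill=(300,165),shelfL=(150,285),cupbL=(20,300)).items(): print(nm,np.round(C[v,u],0))
# lid & box rim by height
for nm,zz,roi in(("lid",(9,17),(330,200,430,300)),("box",(33,43),(200,195,300,290))):
    u0,v0,u1,v1=roi;m=((C[...,2]>zz[0])&(C[...,2]<zz[1]))[v0:v1,u0:u1]
    P=C[v0:v1,u0:u1][m];
    if nm=="lid":
        r=P[:,:2]-np.median(P[:,:2],0);P=P[np.hypot(*r.T)<98]
    (cx,cy),rr=cv2.minEnclosingCircle(P[:,:2].astype(np.float32));print(nm,cx,cy,rr,P.shape,np.median(P[:,2]))
im=cv2.resize(p[195:300,195:435][:,:,::-1],None,fx=3.3,fy=3.3,interpolation=cv2.INTER_CUBIC);cv2.imwrite("pics/c0.png",im)
E
```

```text
jar [ 455. -338.   69.]
garlic [598. 100.  48.]
mug [586. 528.   7.]
panel [ 649. -260.  119.]
panel2 [ 507. -258.   66.]
panel3 [ 625. -262.  460.]
sill [716. 160.  60.]
shelfL [381. 419. 202.]
cupbL [325. 563. 364.]
lid 532.660888671875 -51.77968215942383 91.39566802978516 (3960, 3) 13.475237267215448
box 520.4317016601562 265.2312316894531 85.89087677001953 (515, 3) 37.608417373377506
```

View pics/c0.png

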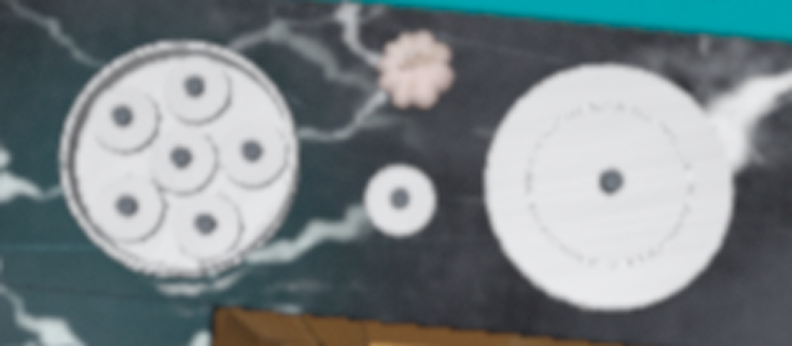

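```bash
python3 - <<'E'
from h import *
z=np.load("top0.npz");p,d=z["p"],z["d"];C=cloud("top",d)
B=blobs(p,(210,205,300,285),140,8)+blobs(p,(300,240,330,270),140,8)+blobs(p,(365,235,395,265),140,8)
for b in B:
    q=C[int(round(b[1])),int(round(b[0]))];print(np.round(b,1),"depthpt",np.round(q,1),"onz",np.round(onz("top",b[0],b[1],q[2]),1))
m=(C[...,1]<-150)&(C[...,1]>-420)&(C[...,2]>80)&(d>0); 
v,u=np.nonzero(m)
for lo in range(80,500,60):
    k=m&(C[...,2]>lo)&(C[...,2]<lo+60)&(np.mgrid[:480,:640][0]<345)
    print(lo,k.sum(),C[k][:,0].min() if k.any() else None, C[k][:,1].max() if k.any() else None)
k=(C[...,1]>150)&(C[...,1]<480)&(C[...,2]>100)&(d>0);print(C[k].min(0),C[k].max(0))
# garlic, jar extents
for (a,b) in((100,598),(-338,455),(520,586)):
    k=(np.hypot(C[...,1]-a,C[...,0]-b)<60)&(C[...,2]>15);print(np.median(C[k],0),C[k].min(0),C[k].max(0))
E
```

```text
[223.1 221.3 115. ] depthpt [564.2 334.1  33.1] onz [563.4 333.7  33.1]
[253.6 220.8  20. ] depthpt [570.5 258.2  36.9] onz [571.1 259.1  36.9]
[231.8 229.7  22. ] depthpt [543.4 308.6  35.5] onz [544.  309.3  35.5]
[270.9 240.3  19. ] depthpt [ 316.1   78.4 1100.1] onz [ 316.1   78.4 1100.1]
[249.6 242.3  21. ] depthpt [518.4 261.6  34.2] onz [517.6 262.5  34.2]
[233.3 256.9  21. ] depthpt [478.  297.4  34.4] onz [478.2 296.8  34.4]
[257.  262.4  17. ] depthpt [471.8 238.9  32.8] onz [470.9 238.9  32.8]
[315.8 254.7  17. ] depthpt [502.4 100.   32.4] onz [503.  100.6  32.4]
[379.5 249.6  31. ] depthpt [529.4 -52.4  32.2] onz [530.2 -51.2  32.2]
80 1460 496.9057315036822 -150.00307072078277
140 1562 496.76918790054356 -150.50156223046923
200 1819 496.6479449296911 -150.11855057614326
260 2216 496.7751703759426 -150.0973458096422
320 3957 496.47853056463333 -150.06846903603707
380 3455 496.61564122940723 -150.00593610786882
440 4489 496.46780427615477 -150.02259260536914
[ 64.11446548 150.0274911  100.00309018] [833.49054597 479.99650536 644.14365508]
[608.36990266  99.30646803  41.42892905] [575.29126603  62.45391927  18.30030603] [657.37379144 138.187932    62.46576519]
[ 496.82048113 -327.36556195   95.79368955] [ 430.06125532 -374.09157988   15.10779629] [ 513.83153698 -295.2098234   571.53804861]
[581.09584519 528.94983789  62.99949119] [527.33507827 462.38020981  15.01496882] [645.81174649 572.88973288  95.8202852 ]
```

Careful with the scale: shifts go in m. That gives: -90 mm is -0.09, -30 mm is -0.03.

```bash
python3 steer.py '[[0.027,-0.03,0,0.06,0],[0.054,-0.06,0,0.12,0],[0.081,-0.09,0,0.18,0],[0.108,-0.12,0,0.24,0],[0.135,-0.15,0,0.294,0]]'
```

```text
refused: ROWS must be a list of objects, one for each row. Nothing was moved.
```

The error is about the shape of the input: a list of objects, one for each row. Fixing that and sending the same move.

```bash
python3 steer.py '[{"pos": [0.027,-0.03,0],"spin": 0.06,"aperture": 0},{"pos": [0.054,-0.06,0],"spin": 0.12,"aperture": 0},{"pos": [0.081,-0.09,0],"spin": 0.18,"aperture": 0},{"pos": [0.108,-0.12,0],"spin": 0.24,"aperture": 0},{"pos": [0.135,-0.15,0],"spin": 0.294,"aperture": 0}]'; python3 - <<'E'
from h import *
z=np.load("top0.npz");C=cloud("top",z["d"])
k=(C[...,1]>280)&(C[...,1]<450)&(C[...,2]>75)&(C[...,0]>330)&(z["d"]>0)
for x0 in range(330,720,40):
    q=C[k&(C[...,0]>x0)&(C[...,0]<x0+40)]; print(x0,len(q),q[:,1].min() if len(q) else'',q[:,2].min() if len(q) else'')
E
```

```text
t: 0.52
eef_pos: [267.1, -413.7, 214.4]
tcp_rot: [-3.141, 0.0, -0.004]
ft_force: [0.8, -0.2, 0.7]
opening: 0.706
grip_force: 0.0
330 3102 415.46872124864177 75.27882016765193
370 3006 415.32316781459235 75.03363026089187
410 0  
450 0  
490 0  
530 0  
570 0  
610 0  
650 0  
690 746 281.1032316260225 75.09343500563864
```

Scaled: 63 mm is 0.063, 48 mm is 0.048.

```bash
python3 steer.py '[{"pos": [0.016,-0.038,0],"aperture": 0},{"pos": [0.032,-0.076,0],"aperture": 0},{"pos": [0.048,-0.114,0],"aperture": 0},{"pos": [0.063,-0.152,0],"aperture": 0},{"pos": [0.078,-0.19,0],"aperture": 0}]'; python3 steer.py '[{"pos": [0.011,-0.038,0],"aperture": 0},{"pos": [0.022,-0.076,0],"aperture": 0},{"pos": [0.033,-0.114,0],"aperture": 0},{"pos": [0.044,-0.152,0],"aperture": 0},{"pos": [0.055,-0.19,0],"aperture": 0}]';  python3 steer.py '[{"pos": [0,-0.005,0],"aperture": 0}]'; python3 - <<'E'
from h import *
for n in("scene","top"):
    p,d=read_camera(n);cv2.imwrite(f"pics/{n}1.png",p[:,:,::-1]);np.savez(f"{n}1.npz",p=p,d=d)
print(env.state()["eef_pos"],env.state()["joints"])
E
```

```text
t: 0.93
eef_pos: [345.0, -223.7, 214.6]
tcp_rot: [3.142, -0.0, -0.001]
ft_force: [1.7, -0.9, 0.0]
opening: 0.35
grip_force: 0.0
t: 1.35
eef_pos: [399.9, -33.6, 214.7]
tcp_rot: [3.141, -0.0, -0.0]
ft_force: [1.0, -0.6, 0.2]
opening: 0.021
grip_force: 0.0
t: 1.43
eef_pos: [400.5, -26.1, 214.6]
tcp_rot: [-3.141, -0.0, 0.004]
ft_force: [0.0, 0.6, -0.3]
opening: 0.005
grip_force: 0.0
[399.80220578 -29.17129531 214.49241662] [-2.37879727e-01  1.70800220e-01  2.06862649e+00 -1.84625651e-04
  9.02544963e-01  1.32918465e+00]
```

View pics/scene1.png

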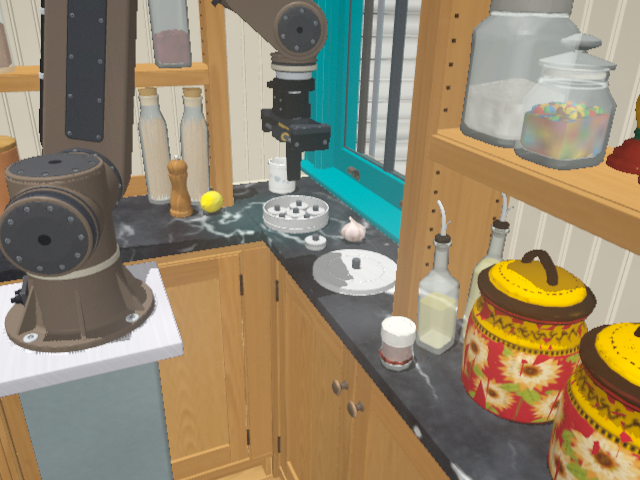

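The scene view is clear now: box at (296,214), pot 7 at (316,241), lid knob at (356,263).

```bash
python3 - <<'E'
from h import *
S=np.load("scene1.npz");T=np.load("top1.npz")
Bs=blobs(S["p"],(262,195,332,235),110,6,150)+blobs(S["p"],(302,230,330,252),110,6,150)+blobs(S["p"],(340,252,372,275),110,6,150)
Bt=blobs(T["p"],(210,205,300,285),140,8)+blobs(T["p"],(300,240,330,270),140,8)+blobs(T["p"],(365,235,395,265),140,8)
print(np.round(Bs,1).tolist())
for b in Bt:
    best=[]
    for s in Bs:
        P,e=tri("top",b[:2],"scene",s[:2]); best.append((e,P,s))
    e,P,s=min(best,key=lambda a:a[0]+.3*abs(a[1][2]-27))
    print(np.round(b,1),np.round(s[:2],1),"tri",np.round(P,1),round(e,1),"onz34/30",np.round(onz("top",*b[:2],34)[:2],1),np.round(onz("top",*b[:2],30)[:2],1))
for n,Z in(("scene",S),("top",T)):
    C=cloud(n,Z["d"])
    for nm,zz,c,rm in(("lid",(8,18),(531,-51),97),("box",(33,43),(520,265),92),("pot7",(12,22),(503,100),32)):
        r=np.hypot(C[...,0]-c[0],C[...,1]-c[1]);P=C[(r<rm)&(C[...,2]>zz[0])&(C[...,2]<zz[1])]
        if nm=="box":
            rr=np.hypot(P[:,0]-c[0],P[:,1]-c[1]);P=P[rr>76]
        (x,y),R_=cv2.minEnclosingCircle(P[:,:2].astype(np.float32));print(n,nm,round(x,1),round(y,1),round(R_,1),len(P),np.median(P[:,2]))
E
```

```text
[[298.4, 203.0, 10.0], [276.8, 207.6, 10.0], [315.1, 208.0, 14.0], [295.3, 210.3, 15.0], [325.4, 232.6, 25.0], [315.3, 237.4, 15.0], [316.5, 244.1, 123.0], [355.9, 264.1, 19.0]]
[221.2 221.8  99. ] [298.4 203. ] tri [563.3 344.7  10.7] 7.6 onz34/30 [561.6 338. ] [562.5 339. ]
[253.7 220.8  20. ] [315.1 208. ] tri [573.7 261.2  24.7] 0.4 onz34/30 [571.7 259.6] [572.7 260.3]
[231.8 229.8  22. ] [298.4 203. ] tri [546.2 311.7  24.3] 0.2 onz34/30 [544.3 309.6] [545.1 310.4]
[270.9 240.3  19. ] [298.4 203. ] tri [513.7 210.   66.5] 15.1 onz34/30 [527.4 211.8] [528.2 212.3]
[249.6 242.3  21. ] [295.3 210.3] tri [519.  264.3  24.6] 0.8 onz34/30 [517.6 262.6] [518.4 263.3]
[233.3 256.9  20. ] [276.8 207.6] tri [479.8 298.8  24.6] 0.1 onz34/30 [478.3 296.9] [478.9 297.7]
[257.  262.3  17. ] [276.8 207.6] tri [463.7 237.7  50. ] 9.8 onz34/30 [470.8 238.7] [471.3 239.3]
[315.8 254.7  15. ] [315.3 237.4] tri [505.3 100.9  19.5] 0.1 onz34/30 [502.7 100.6] [503.4 100.7]
scene lid 530.3 -54.0 94.2 2779 12.706961646682089
scene box 519.7 263.2 89.4 296 36.18625543830052
scene pot7 502.5 97.8 28.4 168 16.632031061406565
top lid 534.0 -50.9 91.3 1758 13.390120891793003
top box 519.6 265.8 85.6 355 38.622997972792746
top pot7 505.3 101.7 25.0 289 17.871387034324925
```

Scaled: 100 mm is 0.1, 40 mm is 0.04.

```bash
python3 steer.py '[{"pos": [0.02,-0.032,0],"aperture": 0},{"pos": [0.04,-0.064,0],"aperture": 0},{"pos": [0.06,-0.096,0],"aperture": 0},{"pos": [0.08,-0.128,0],"aperture": 0},{"pos": [0.1,-0.16,0],"aperture": 0}]'; python3 steer.py '[{"pos": [0.02,-0.033,0.02],"aperture": 0},{"pos": [0.04,-0.066,0.04],"aperture": 0},{"pos": [0.063,-0.1,0.06],"aperture": 0},{"pos": [0.063,-0.1,0.1],"aperture": 0},{"pos": [0.063,-0.1,0.14],"aperture": 0}]';  python3 steer.py '[{"pos": [0,0,0.02],"aperture": 0},{"pos": [0,0,0.035],"aperture": 0},{"pos": [0,0,0.035],"aperture": 0},{"pos": [0,0,0.035],"aperture": 0}]'
```

```text
t: 1.95
eef_pos: [500.9, 129.2, 214.5]
tcp_rot: [3.141, 0.0, -0.002]
ft_force: [0.9, -0.6, 0.4]
opening: 0.004
grip_force: 0.0
t: 2.37
eef_pos: [565.1, 229.4, 74.0]
tcp_rot: [-3.141, -0.003, 0.0]
ft_force: [0.7, 0.4, -0.5]
opening: 0.005
grip_force: 0.0
t: 2.7
eef_pos: [563.3, 227.6, 39.7]
tcp_rot: [3.141, 0.001, -0.002]
ft_force: [1.0, -0.2, 0.1]
opening: 0.003
grip_force: 0.0
```

```bash
python3 steer.py '[{"pos": [0,0,0.008],"aperture": 0},{"pos": [0,0,0.0145],"aperture": 0},{"pos": [0.004,-0.006,0.0145],"aperture": 0},{"pos": [0.004,-0.012,0.0145],"aperture": 0},{"pos": [0.004,-0.016,0.0145],"aperture": 0}]'; python3 steer.py '[{"pos": [0,-0.004,0],"aperture": 0},{"pos": [0,-0.008,0],"aperture": 0},{"pos": [0,-0.012,0],"aperture": 0},{"pos": [0,-0.015,0],"aperture": 0},{"pos": [0,-0.018,0],"aperture": 0}]';  python3 steer.py '[{"aperture": 0},{"pos": [0,0.01,0],"aperture": 0},{"pos": [-0.006,0.02,0],"aperture": 0},{"pos": [-0.01,0.029,0],"aperture": 0},{"pos": [-0.01,0.029,0],"aperture": 0}]'; python3 - <<'E'
from h import *
for n in("scene","top"):
    p,d=read_camera(n);np.savez(f"{n}2.npz",p=p,d=d)
    im=p[190:300,190:350] if n=="top" else p[180:260,240:350]
    cv2.imwrite(f"pics/{n}2.png",cv2.resize(im[:,:,::-1],None,fx=5,fy=5,interpolation=cv2.INTER_CUBIC))
E
```

```text
t: 3.12
eef_pos: [567.4, 246.3, 26.1]
tcp_rot: [-3.141, -0.001, -0.0]
ft_force: [0.0, 0.0, -0.9]
opening: 0.007
grip_force: 0.0
t: 3.53
eef_pos: [566.9, 263.7, 25.7]
tcp_rot: [3.141, -0.0, 0.0]
ft_force: [0.6, -1.6, 0.6]
opening: 0.005
grip_force: 0.6
t: 3.95
eef_pos: [556.1, 232.4, 25.5]
tcp_rot: [3.141, 0.001, -0.002]
ft_force: [0.8, 0.7, 0.5]
opening: 0.003
grip_force: 0.0
```

View pics/scene2.png

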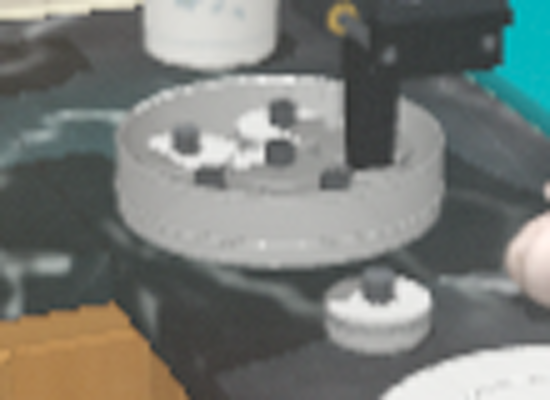

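Scaled: 15 mm is 0.015, -9 mm is -0.009.

```bash
python3 steer.py '[{"pos": [-0.005,0.008,0],"aperture": 0},{"pos": [-0.009,0.014,0],"aperture": 0},{"pos": [-0.014,0.015,0],"aperture": 0},{"pos": [-0.018,0.015,0],"aperture": 0},{"pos": [-0.022,0.015,0],"aperture": 0}]'; python3 steer.py '[{"pos": [-0.004,0,0],"aperture": 0},{"pos": [-0.008,0,0],"aperture": 0},{"pos": [-0.012,0,0],"aperture": 0},{"pos": [-0.012,0,0],"aperture": 0},{"pos": [0.004,0,0],"aperture": 0}]';  python3 steer.py '[{"pos": [0.012,-0.008,0],"aperture": 0},{"pos": [0.012,-0.008,-0.02],"aperture": 0},{"pos": [0.012,-0.008,-0.06],"aperture": 0.2},{"pos": [0,0.03,-0.08],"aperture": 0.4},{"pos": [-0.01,0.07,-0.08],"aperture": 0.4}]'; python3 steer.py '[{"pos": [-0.005,0.038,0],"aperture": 0.4},{"pos": [-0.005,0.06,0],"aperture": 0.4},{"pos": [-0.005,0.06,0],"aperture": 0.4}]'; python3 - <<'E'
from h import *
for n in("scene","top"):
    p,d=read_camera(n);np.savez(f"{n}3.npz",p=p,d=d)
    im=p[190:300,190:350] if n=="top" else p[180:260,240:350]
    cv2.imwrite(f"pics/{n}3.png",cv2.resize(im[:,:,::-1],None,fx=5,fy=5,interpolation=cv2.INTER_CUBIC))
E
```

```text
t: 4.47
eef_pos: [534.5, 219.3, 25.7]
tcp_rot: [3.142, -0.0, -0.0]
ft_force: [-0.0, -0.4, 0.5]
opening: 0.003
grip_force: 0.1
t: 4.88
eef_pos: [536.7, 219.5, 25.5]
tcp_rot: [3.141, 0.002, 0.001]
ft_force: [0.3, 0.6, 1.0]
opening: 0.007
grip_force: 0.0
t: 5.3
eef_pos: [530.8, 152.6, 108.9]
tcp_rot: [-3.141, -0.006, 0.003]
ft_force: [1.1, -0.7, 0.5]
opening: 0.159
grip_force: 0.0
t: 5.55
eef_pos: [524.3, 88.2, 105.9]
tcp_rot: [3.141, -0.0, -0.003]
ft_force: [-0.5, 0.1, 0.5]
opening: 0.362
grip_force: 0.0
```

View pics/top3.png

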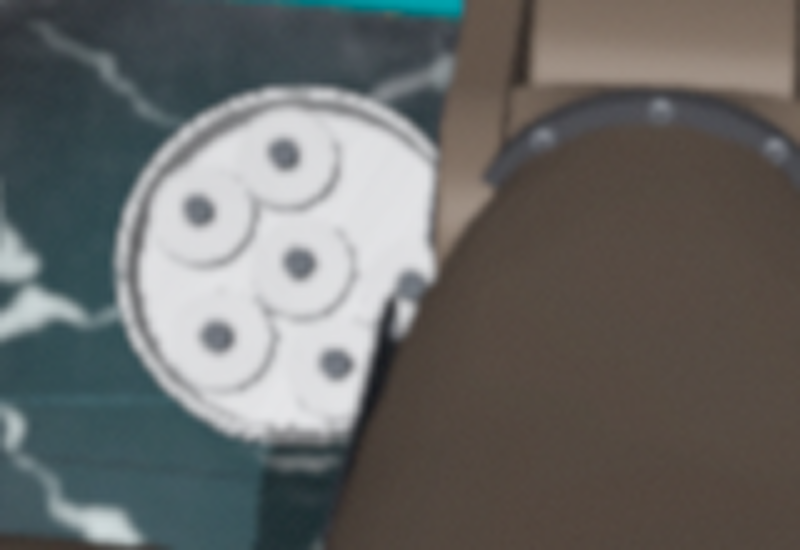

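```bash
python3 - <<'E'
from h import *
T=np.load("top3.npz");c=np.array([519.6,264.8])
B=[b for b in blobs(T["p"],(225,210,280,275),140,8)]
for b in B:
    q=onz("top",*b[:2],27)[:2]-c;print(np.round(b,1),np.round(q,1),round(np.hypot(*q),1),round(np.degrees(np.arctan2(q[1],q[0]))%360,1))
q=onz("top",272,247,27)[:2]-c;print("F?",q,np.degrees(np.arctan2(q[1],q[0])))
E
```

```text
[229.3 212.6  38. ] [68.8 58.3] 90.1 40.3
[229.7 213.4  38. ] [66.8 57.1] 87.9 40.5
[246.5 220.5  22. ] [52.9 13.4] 54.5 14.3
[229.5 231.7  20. ] [20.8 51.2] 55.3 67.9
[249.6 242.3  21. ] [-0.7 -1. ] 1.2 237.6
[233.2 256.9  22. ] [-40.3  33.5] 52.4 140.2
[257.  262.4  18. ] [-47.8 -25. ] 54.0 207.6
[226.9 272.8  19. ] [-79.9  43.4] 90.9 151.5
F? [ -6.98897493 -56.60260555] -97.03893675262651
```

Scaled: -142 mm is -0.142, -36 mm is -0.036.

```bash
python3 steer.py '[{"pos": [0.01,-0.036,0],"aperture": 0},{"pos": [0.02,-0.072,0],"aperture": 0},{"pos": [0.03,-0.108,0],"aperture": 0},{"pos": [0.038,-0.142,0],"aperture": 0},{"pos": [0.038,-0.142,0.035],"aperture": 0}]'; python3 steer.py '[{"pos": [0,0,0.035],"aperture": 0},{"pos": [0,0,0.045],"aperture": 0},{"pos": [0.004,-0.008,0.045],"aperture": 0},{"pos": [0.004,-0.016,0.045],"aperture": 0},{"pos": [0.004,-0.024,0.045],"aperture": 0}]';  python3 steer.py '[{"pos": [0,-0.005,0],"aperture": 0},{"pos": [0,-0.01,0],"aperture": 0},{"pos": [0,-0.014,0],"aperture": 0},{"pos": [0,-0.016,0],"aperture": 0},{"pos": [0,-0.016,0],"aperture": 0}]'
```

```text
t: 6.07
eef_pos: [566.1, 241.0, 75.0]
tcp_rot: [-3.138, -0.011, 0.005]
ft_force: [1.7, -0.1, -1.5]
opening: 0.106
grip_force: 0.0
t: 6.48
eef_pos: [567.6, 258.8, 27.2]
tcp_rot: [-3.141, -0.002, -0.0]
ft_force: [0.4, 0.0, 0.3]
opening: 0.003
grip_force: 0.0
t: 6.9
eef_pos: [566.5, 273.9, 25.9]
tcp_rot: [-3.141, -0.0, 0.0]
ft_force: [-0.2, 1.1, -0.3]
opening: 0.007
grip_force: 0.0
```

```bash
python3 steer.py '[{"pos": [0,0.01,0],"aperture": 0},{"pos": [-0.004,0.025,0],"aperture": 0},{"pos": [-0.008,0.04,0],"aperture": 0},{"pos": [-0.015,0.05,0],"aperture": 0},{"pos": [-0.022,0.056,0],"aperture": 0}]'; python3 steer.py '[{"pos": [-0.005,0,0],"aperture": 0},{"pos": [-0.01,0,0],"aperture": 0},{"pos": [-0.015,0,0],"aperture": 0},{"pos": [-0.02,0,0],"aperture": 0},{"pos": [-0.025,0,0],"aperture": 0}]';  python3 steer.py '[{"pos": [-0.003,0,0],"aperture": 0},{"pos": [-0.006,0,0],"aperture": 0},{"pos": [-0.006,0,0],"aperture": 0},{"pos": [-0.006,0,0],"aperture": 0},{"pos": [0.01,-0.004,0],"aperture": 0}]'; python3 steer.py '[{"pos": [0.01,-0.004,0],"aperture": 0},{"pos": [0.01,-0.004,-0.04],"aperture": 0},{"pos": [0.01,-0.004,-0.08],"aperture": 0.2},{"pos": [-0.01,0,-0.12],"aperture": 0.3},{"pos": [-0.05,0,-0.12],"aperture": 0.3}]'; python3 steer.py '[{"pos": [-0.03,0.038,0],"aperture": 0.4},{"pos": [-0.03,0.076,0],"aperture": 0.4},{"pos": [-0.03,0.11,0],"aperture": 0.4},{"pos": [-0.03,0.15,0],"aperture": 0.4},{"pos": [-0.03,0.15,0],"aperture": 0.4}]';python3 - <<'E'
from h import *
for n in("scene","top"):
    p,d=read_camera(n);np.savez(f"{n}4.npz",p=p,d=d)
    im=p[190:300,190:350] if n=="top" else p[180:260,240:350]
    cv2.imwrite(f"pics/{n}4.png",cv2.resize(im[:,:,::-1],None,fx=5,fy=5,interpolation=cv2.INTER_CUBIC))
c=np.array([519.6,264.8])
for b in blobs(np.load("top4.npz")["p"],(225,210,280,275),140,8):
    q=onz("top",*b[:2],27)[:2]-c;print(np.round(b,1),np.round(q,1),round(np.hypot(*q),1),round(np.degrees(np.arctan2(q[1],q[0]))%360,1))
E
```

```text
t: 7.32
eef_pos: [544.2, 215.6, 25.5]
tcp_rot: [3.141, 0.0, -0.002]
ft_force: [-0.3, 0.7, -0.3]
opening: 0.005
grip_force: 0.0
t: 7.73
eef_pos: [520.2, 218.6, 26.0]
tcp_rot: [-3.14, -0.003, -0.0]
ft_force: [4.3, 10.2, 4.7]
opening: 0.006
grip_force: 6.4
t: 8.15
eef_pos: [528.0, 222.4, 26.0]
tcp_rot: [-3.141, -0.0, 0.001]
ft_force: [-0.1, 0.3, 0.0]
opening: 0.006
grip_force: 0.0
t: 8.57
eef_pos: [483.8, 222.4, 150.8]
tcp_rot: [-3.139, -0.011, -0.001]
ft_force: [-1.0, 0.1, 0.5]
opening: 0.16
grip_force: 0.0
t: 8.98
eef_pos: [449.1, 67.2, 145.8]
tcp_rot: [3.141, -0.0, -0.004]
ft_force: [0.2, 0.7, 1.1]
opening: 0.398
grip_force: 0.0
[228.8 212.4  36. ] [69.1 59.6] 91.3 40.8
[275.1 213.6  83. ] [ 77.1 -54.2] 94.2 324.9
[228.1 215.4  22. ] [61.4 60.2] 86.0 44.4
[242.4 221.   19. ] [50.6 23.5] 55.8 24.9
[227.5 235.1  21. ] [12.  54.8] 56.1 77.7
[249.6 242.3  19. ] [-0.6 -1. ] 1.2 237.8
[270.7 250.4  16. ] [-15.5 -54.4] 56.6 254.1
[233.3 256.9  20. ] [-40.2  33.5] 52.3 140.3
[255.2 264.7  19. ] [-54.  -21.6] 58.2 201.8
[277.4 266.6  20. ] [-53.2 -75. ] 92.0 234.6
[226.8 272.8  18. ] [-79.9  43.5] 91.0 151.4
```

View pics/top4.png

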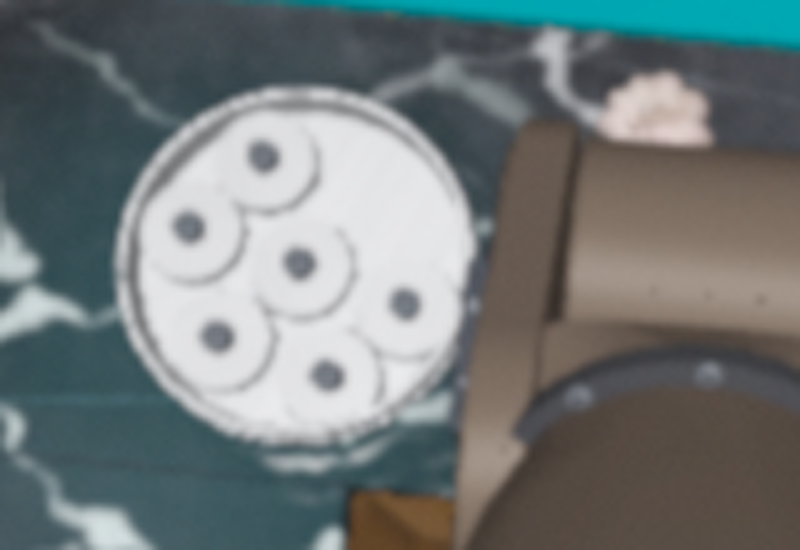

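```bash
python3 steer.py '[{"pos": [0.028,-0.017,0],"aperture": 0.4},{"pos": [0.0555,-0.034,0],"aperture": 0.4},{"pos": [0.0555,-0.034,0.04],"aperture": 0.4},{"pos": [0.0555,-0.034,0.08],"aperture": 0.4},{"pos": [0.0555,-0.034,0.09],"aperture": 0.4}]'; python3 steer.py '[{"pos": [0,0,0.01],"aperture": 0.4},{"pos": [0,0,0.02],"aperture": 0.4},{"pos": [0,0,0.03],"aperture": 0.4},{"pos": [0,0,0.03],"aperture": 0.4},{"pos": [0,0,0.03],"aperture": 0.4}]'; python3 - <<'E'
from h import *
p,d=read_camera("scene");np.savez("scene5.npz",p=p,d=d);print(env.state()["eef_pos"])
cv2.imwrite("pics/scene5.png",cv2.resize(p[180:280,260:380][:,:,::-1],None,fx=6,fy=6,interpolation=cv2.INTER_CUBIC))
E
```

```text
t: 9.5
eef_pos: [502.6, 107.1, 51.2]
tcp_rot: [3.141, 0.006, 0.002]
ft_force: [-1.5, -0.2, -0.4]
opening: 0.402
grip_force: 0.0
t: 9.92
eef_pos: [505.2, 105.5, 26.0]
tcp_rot: [3.142, -0.001, -0.0]
ft_force: [0.0, -0.3, -0.3]
opening: 0.402
grip_force: 0.0
[505.33843873 105.49682999  26.33831149]
```

View pics/scene5.png

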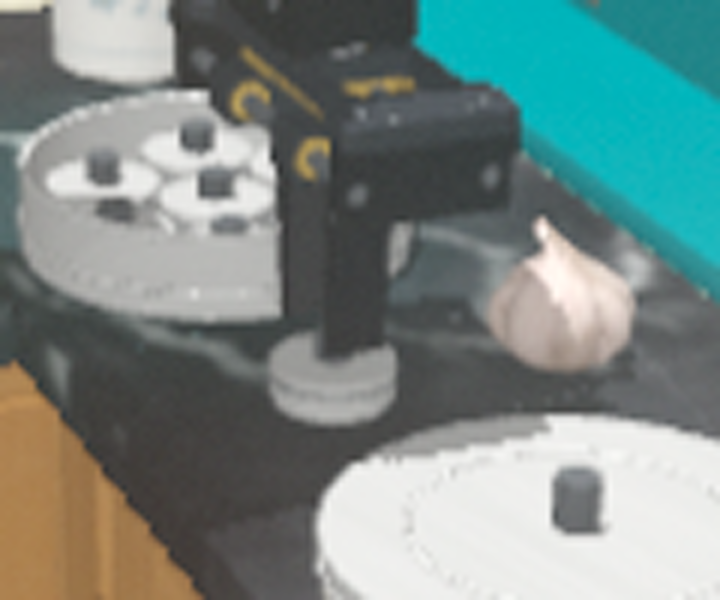

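Scaled: 6 mm is 0.006, 4.5 mm is 0.0045.

```bash
python3 steer.py '[{"pos": [0,0.0045,0],"aperture": 0.4},{"pos": [0,0.0045,0.006],"aperture": 0.4},{"pos": [0,0.0045,0.006],"aperture": 0},{"pos": [0,0.0045,0.006],"aperture": 0},{"pos": [0,0.0045,0.006],"aperture": 0}]'; python3 steer.py '[{"aperture": 0},{"aperture": 0},{"pos": [0,0,-0.02],"aperture": 0},{"pos": [0,0,-0.05],"aperture": 0},{"pos": [0,0,-0.06],"aperture": 0}]'; python3 steer.py '[{"aperture": 0}]'; python3 - <<'E'
from h import *
p,d=read_camera("scene");np.savez("scene6.npz",p=p,d=d);s=env.state();e=s["eef_pos"];print(e,s["ft_force"])
# pot in hand: expected foot/top projections
C=cloud("scene",d)
k=(np.hypot(C[...,0]-e[0],C[...,1]-e[1])<34)&(C[...,2]<e[2]-2)&(C[...,2]>e[2]-24)
g=p.astype(int);white=(g.min(-1)>120)&k
P=C[white];print(len(P),P.min(0),P.max(0))
v,u=np.nonzero(white);print(u.min(),u.max(),v.min(),v.max())
for z in(0,-17):
  print(pix("scene",e+[0,0,-2.5+z]))
cv2.imwrite("pics/scene6.png",cv2.resize(p[140:260,250:390][:,:,::-1],None,fx=5,fy=5,interpolation=cv2.INTER_CUBIC))
E
```

```text
t: 10.38
eef_pos: [505.0, 100.9, 19.6]
tcp_rot: [3.142, 0.0, -0.0]
ft_force: [-0.7, -0.6, -0.5]
opening: 0.244
grip_force: 0.0
t: 10.8
eef_pos: [505.8, 101.1, 82.1]
tcp_rot: [-3.141, -0.003, -0.0]
ft_force: [-0.9, -0.0, 0.3]
opening: 0.159
grip_force: 30.0
t: 10.88
eef_pos: [506.0, 101.2, 81.6]
tcp_rot: [-3.141, -0.004, -0.0]
ft_force: [0.0, 0.0, -1.3]
opening: 0.154
grip_force: 30.0
[505.34956397 101.07200871  80.1485969 ] [ 0.0778048   0.52259223 -0.80199758]
155 [480.09078368  71.61087415  61.1115626 ] [529.58289388 120.24223444  78.14137276]
305 326 212 224
[315.78134052 214.3729501 ]
[315.63737781 221.18280836]
```

View pics/scene6.png

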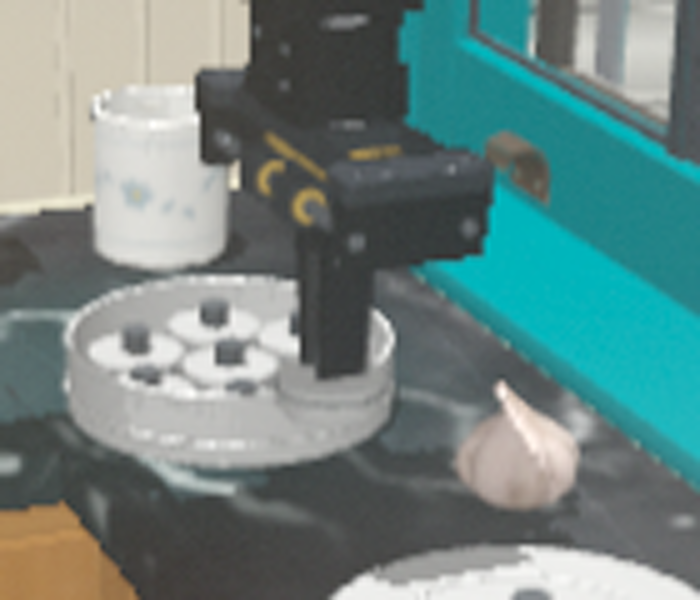

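```bash
python3 steer.py '[{"pos": [0.014,-0.032,0],"aperture": 0},{"pos": [0.028,-0.064,0],"aperture": 0},{"pos": [0.042,-0.097,0],"aperture": 0},{"pos": [0.0545,-0.1287,0],"aperture": 0},{"pos": [0.0545,-0.1287,0],"aperture": 0}]'; python3 steer.py '[{"aperture": 0},{"aperture": 0},{"pos": [0,0,0.015],"aperture": 0},{"pos": [0,0,0.015],"aperture": 0}]'
```

```text
t: 11.35
eef_pos: [560.7, 234.1, 77.7]
tcp_rot: [-3.141, -0.001, 0.003]
ft_force: [-0.5, 0.3, -1.6]
opening: 0.156
grip_force: 30.0
t: 11.68
eef_pos: [558.1, 228.2, 62.3]
tcp_rot: [3.14, 0.004, -0.001]
ft_force: [-1.2, -0.4, -0.5]
opening: 0.154
grip_force: 30.0
```

```bash
python3 steer.py '[{"pos": [0.0015,-0.0015,0.005],"aperture": 0},{"pos": [0.0015,-0.0015,0.01],"aperture": 0},{"pos": [0.0015,-0.0015,0.015],"aperture": 0},{"pos": [0.0015,-0.0015,0.015],"aperture": 0},{"pos": [0.0015,-0.0015,0.015],"aperture": 0}]'; python3 steer.py '[{"pos": [0,0,0.005],"aperture": 0},{"pos": [0,0,0.01],"aperture": 0},{"pos": [0,0,0.015],"aperture": 0},{"pos": [0,0,0.018],"aperture": 0},{"pos": [0,0,0.018],"aperture": 0}]'
```

```text
t: 12.1
eef_pos: [560.8, 231.0, 49.3]
tcp_rot: [3.141, 0.0, -0.0]
ft_force: [-0.8, 1.2, -0.4]
opening: 0.157
grip_force: 30.0
t: 12.52
eef_pos: [560.6, 231.1, 30.6]
tcp_rot: [3.141, 0.001, -0.0]
ft_force: [-0.2, 0.4, -1.9]
opening: 0.155
grip_force: 30.0
```

Careful with the scale: shifts go in m. That gives: 6.5 mm is 0.0065, 5 mm is 0.005.

```bash
python3 steer.py '[{"pos": [0,0,0.003],"aperture": 0},{"pos": [0,0,0.005],"aperture": 0},{"pos": [0,0,0.0065],"aperture": 0},{"pos": [0,0,0.0065],"aperture": 0},{"pos": [0,0,0.0065],"aperture": 0}]'; python3 steer.py '[{"aperture": 0.22},{"aperture": 0.22},{"aperture": 0.22}]'
```

```text
t: 12.93
eef_pos: [561.0, 231.2, 25.0]
tcp_rot: [3.141, -0.0, -0.0]
ft_force: [-0.4, -0.4, -0.9]
opening: 0.156
grip_force: 30.0
t: 13.18
eef_pos: [561.1, 231.2, 25.2]
tcp_rot: [-3.142, -0.0, -0.0]
ft_force: [0.6, -0.7, -0.1]
opening: 0.213
grip_force: 0.0
```

Released; going up and heading towards the lid (531.5,-51.5), then looking.

Scaled: -120 mm is -0.12, -90 mm is -0.09.

```bash
python3 steer.py '[{"pos": [0,0,-0.015],"aperture": 0.22},{"pos": [0,0,-0.05],"aperture": 0.22},{"pos": [0,0,-0.09],"aperture": 0.22},{"pos": [-0.03,0.02,-0.12],"aperture": 0.3},{"pos": [-0.07,0.03,-0.12],"aperture": 0.4}]'; python3 steer.py '[{"pos": [-0.02,0.036,0],"aperture": 0.5},{"pos": [-0.035,0.074,0],"aperture": 0.5},{"pos": [-0.04,0.114,0],"aperture": 0.5},{"pos": [-0.04,0.154,0],"aperture": 0.5},{"pos": [-0.04,0.19,0],"aperture": 0.5}]'; python3 - <<'E'
from h import *
for n in("scene","top"):
    p,d=read_camera(n);np.savez(f"{n}7.npz",p=p,d=d)
    if n=="top": cv2.imwrite(f"pics/{n}7.png",cv2.resize(p[195:295,195:345][:,:,::-1],None,fx=5,fy=5,interpolation=cv2.INTER_CUBIC))
print(env.state()["eef_pos"])
c=np.array([519.6,264.8]);C=cloud("top",np.load("top7.npz")["d"])
for b in blobs(np.load("top7.npz")["p"],(225,210,280,275),140,8):
    q=onz("top",*b[:2],27)[:2]-c;r=np.hypot(*q)
    if r<62:
        P=onz("top",*b[:2],27);k=(np.hypot(C[...,0]-P[0]-0,C[...,1]-P[1])<21)&(np.hypot(C[...,0]-P[0],C[...,1]-P[1])>13)
        print(np.round(b,1),np.round(q,1),round(r,1),round(np.degrees(np.arctan2(q[1],q[0]))%360,1),"bodytop",np.median(C[k][:,2]).round(1))
E
```

```text
t: 13.6
eef_pos: [497.4, 202.1, 149.0]
tcp_rot: [-3.14, -0.009, -0.001]
ft_force: [0.8, 0.6, -0.9]
opening: 0.31
grip_force: 0.0
t: 14.02
eef_pos: [453.7, 10.4, 145.3]
tcp_rot: [3.141, -0.001, 0.0]
ft_force: [1.3, -0.1, -0.4]
opening: 0.501
grip_force: 0.0
[454.45385902   8.32537079 145.17358528]
[242.3 221.   19. ] [50.6 23.5] 55.8 24.9 bodytop 21.9
[264.4 226.9  17. ] [ 40.9 -32.2] 52.0 321.8 bodytop 22.3
[227.5 235.1  19. ] [12.  54.8] 56.1 77.6 bodytop 22.2
[249.6 242.3  17. ] [-0.6 -1. ] 1.2 238.5 bodytop 22.2
[270.7 250.4  15. ] [-15.5 -54.5] 56.6 254.1 bodytop 22.0
[233.3 257.   19. ] [-40.3  33.4] 52.3 140.3 bodytop 22.1
[255.3 264.7  17. ] [-54.  -21.7] 58.2 201.9 bodytop 22.0
```

View pics/top7.png

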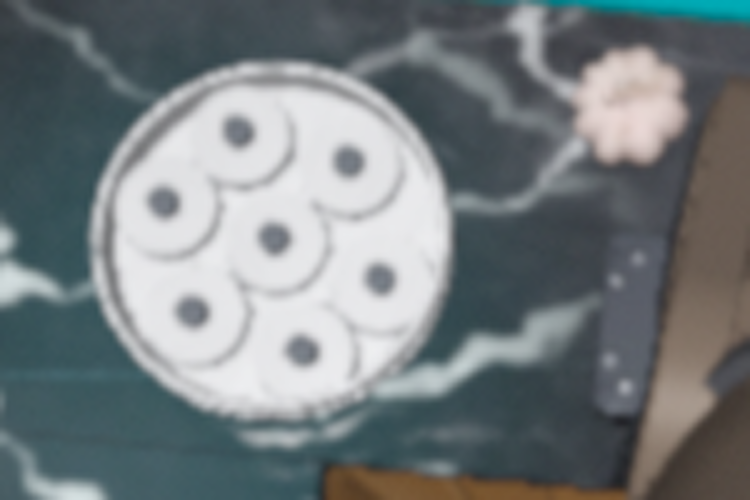

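All seven stand level in the box, body tops at about 22 mm. Next I'm fitting the lid and box centres more precisely.

```bash
python3 - <<'E'
from h import *
from scipy.optimize import least_squares
def fit(P,r0=None):
    f=lambda a:np.hypot(P[:,0]-a[0],P[:,1]-a[1])-a[2]
    s=least_squares(f,[*np.median(P[:,:2],0),90],loss="soft_l1");return np.round(s.x,1),len(P)
for n in("top0","top1","top4","top7","scene1"):
    Z=np.load(n+".npz");C=cloud(n[:-1],Z["d"]);r=np.hypot(C[...,0]-519.6,C[...,1]-264.8)
    print(n,"box",fit(C[(r>76)&(r<90)&(C[...,2]>36)&(C[...,2]<41)]))
# lid: image contour of the white plate -> rays on z=13
p=np.load("top0.npz")["p"];m=(p.min(-1)>165).astype(np.uint8);m[:, :335]=0;m[:,425:]=0;m[:205]=0;m[300:]=0
m=cv2.morphologyEx(m,cv2.MORPH_OPEN,np.ones((9,9)))
c=max(cv2.findContours(m,0,1)[0],key=cv2.contourArea)[:,0]
P=np.array([onz("top",u,v,13) for u,v in c]);print("lid contour",fit(P))
for n in("top0","scene1"):
    C=cloud(n[:-1],np.load(n+".npz")["d"]);r=np.hypot(C[...,0]-531.5,C[...,1]+51.5);k=(r<100)&(abs(C[...,2]-13)<2.5)
    h=cv2.convexHull(C[k][:,:2].astype(np.float32))[:,0];print(n,"lid hull",fit(h))
print(onz("top",379.5,249.6,25),tri("top",(379.5,249.6),"scene",(355.9,264.1)))
E
```

```text
top0 box (array([519.5, 265.1,  83.2]), 252)
top1 box (array([519.6, 265.2,  83.2]), 264)
top4 box (array([519.5, 265.1,  83.2]), 256)
top7 box (array([519.6, 265.2,  83.2]), 243)
scene1 box (array([518.2, 261.2,  83.2]), 157)
lid contour (array([532.1, -53.1,  91.1]), 227)
top0 lid hull (array([532.8, -51.9,  90.8]), 49)
scene1 lid hull (array([531., -56.,  92.]), 33)
[531.7286462  -51.98778551  25.        ] (array([532.99300057, -52.74797655,  18.80242106]), np.float64(0.04463430451620847))
```

Scaled: 78 mm is 0.078, 60.6 mm is 0.0606.

```bash
python3 steer.py '[{"pos": [0.026,0.02,0.02],"aperture": 0.4},{"pos": [0.052,0.04,0.04],"aperture": 0.4},{"pos": [0.078,0.0606,0.06],"aperture": 0.4},{"pos": [0.078,0.0606,0.095],"aperture": 0.4},{"pos": [0.078,0.0606,0.095],"aperture": 0.4}]'; python3 steer.py '[{"aperture": 0.4}]'
```

```text
t: 14.53
eef_pos: [530.7, -48.3, 45.0]
tcp_rot: [-3.14, 0.007, -0.001]
ft_force: [-1.8, 0.4, -0.5]
opening: 0.4
grip_force: 0.0
t: 14.62
eef_pos: [531.0, -47.6, 48.9]
tcp_rot: [-3.141, 0.004, -0.0]
ft_force: [0.8, -0.0, -0.0]
opening: 0.402
grip_force: 0.0
```

```bash
python3 - <<'E'
from h import *
C=cloud("top",np.load("top0.npz")["d"])
k=(C[...,1]<-90)&(C[...,1]>-300)&(C[...,2]>80)&(C[...,0]>350)&(C[...,0]<640);print(C[k][:,1].max())
print(env.state()["eef_pos"])
E
```

```text
-255.8618836688123
[531.03257942 -47.63631648  48.91785219]
```

```bash
python3 steer.py '[{"pos": [0.001,0.002,0.01],"aperture": 0.4},{"pos": [0.001,0.002,0.02],"aperture": 0.4},{"pos": [0.001,0.002,0.02],"aperture": 0.4},{"pos": [0.001,0.002,0.02],"aperture": 0.4}]'
```

```text
t: 14.95
eef_pos: [533.1, -50.1, 30.2]
tcp_rot: [3.141, -0.0, 0.0]
ft_force: [-0.3, 0.2, 0.1]
opening: 0.398
grip_force: 0.0
```

Scaled: 13 mm is 0.013, 10 mm is 0.01.

```bash
python3 steer.py '[{"pos": [0,0.002,0.005],"aperture": 0.4},{"pos": [-0.0005,0.002,0.01],"aperture": 0.4},{"pos": [-0.0005,0.002,0.013],"aperture": 0.4},{"pos": [-0.0005,0.002,0.013],"aperture": 0.4},{"pos": [-0.0005,0.002,0.013],"aperture": 0}]'; python3 steer.py '[{"aperture": 0},{"aperture": 0},{"aperture": 0},{"aperture": 0},{"aperture": 0}]'; python3 steer.py '[{"pos": [0,0,-0.01],"aperture": 0},{"pos": [0,0,-0.03],"aperture": 0},{"pos": [0,0,-0.06],"aperture": 0},{"pos": [0,0,-0.075],"aperture": 0},{"pos": [0,0,-0.075],"aperture": 0}]'; python3 -c "
from cell import env, job, read_camera, camera_info
import numpy as np
p,d=read_camera('scene');np.savez('scene8.npz',p=p,d=d);print(env.state()['eef_pos'])"
```

```text
t: 15.37
eef_pos: [532.6, -52.5, 16.6]
tcp_rot: [-3.142, 0.0, -0.0]
ft_force: [1.2, -0.5, 0.3]
opening: 0.366
grip_force: 0.0
t: 15.78
eef_pos: [532.9, -52.5, 16.9]
tcp_rot: [3.141, -0.0, -0.0]
ft_force: [0.6, -0.7, 1.4]
opening: 0.179
grip_force: 30.0
t: 16.2
eef_pos: [534.0, -52.6, 95.2]
tcp_rot: [3.14, -0.005, -0.0]
ft_force: [1.7, 0.6, -2.2]
opening: 0.182
grip_force: 30.0
[533.3006679  -52.51347277  93.34788951]
```

```bash
python3 steer.py '[{"pos": [0,-0.015,-0.03],"aperture": 0},{"pos": [-0.002,-0.05,-0.035],"aperture": 0},{"pos": [-0.004,-0.085,-0.035],"aperture": 0},{"pos": [-0.006,-0.12,-0.035],"aperture": 0},{"pos": [-0.008,-0.155,-0.035],"aperture": 0}]'; python3 steer.py '[{"pos": [-0.002,-0.035,0],"aperture": 0},{"pos": [-0.004,-0.07,0],"aperture": 0},{"pos": [-0.005,-0.105,0],"aperture": 0},{"pos": [-0.005,-0.135,0],"aperture": 0},{"pos": [-0.005,-0.16,0],"aperture": 0}]';  python3 steer.py '[{"pos": [0,0,0.02],"aperture": 0},{"pos": [0,0,0.04],"aperture": 0},{"pos": [0,0,0.04],"aperture": 0},{"pos": [0,0,0.04],"aperture": 0}]'; python3 - <<'E'
from h import *
p,d=read_camera('scene');np.savez('scene9.npz',p=p,d=d);e=env.state()['eef_pos'];print(e)
C=cloud("scene",d);k=(np.hypot(C[...,0]-e[0],C[...,1]-e[1])<98)&(abs(C[...,2]-(e[2]-4))<5);P=C[k];k2=np.hypot(P[:,0]-e[0],P[:,1]-e[1])>25;P=P[k2]
A=np.c_[P[:,:2]-e[:2],np.ones(len(P))];print(len(P),np.linalg.lstsq(A,P[:,2],rcond=None)[0],P.min(0),P.max(0))
cv2.imwrite("pics/s9.png",cv2.resize(p[140:260,220:380][:,:,::-1],None,fx=5,fy=5,interpolation=cv2.INTER_CUBIC))
E
```

```text
t: 16.67
eef_pos: [523.9, 103.9, 125.7]
tcp_rot: [3.141, 0.002, -0.001]
ft_force: [1.2, -0.2, -2.5]
opening: 0.181
grip_force: 30.0
t: 17.08
eef_pos: [518.8, 264.6, 125.2]
tcp_rot: [3.141, 0.002, 0.001]
ft_force: [0.8, -1.0, -1.9]
opening: 0.18
grip_force: 30.0
t: 17.42
eef_pos: [518.9, 262.2, 85.2]
tcp_rot: [3.14, 0.004, -0.0]
ft_force: [-0.7, -0.7, -1.2]
opening: 0.18
grip_force: 30.0
[519.64515288 262.27397123  86.33342359]
1238 [-1.77269132e-03  1.88312373e-03  8.09236782e+01] [425.07941541 165.51670402  77.34367314] [609.5447985  353.79967535  83.57730043]
```

View pics/s9.png

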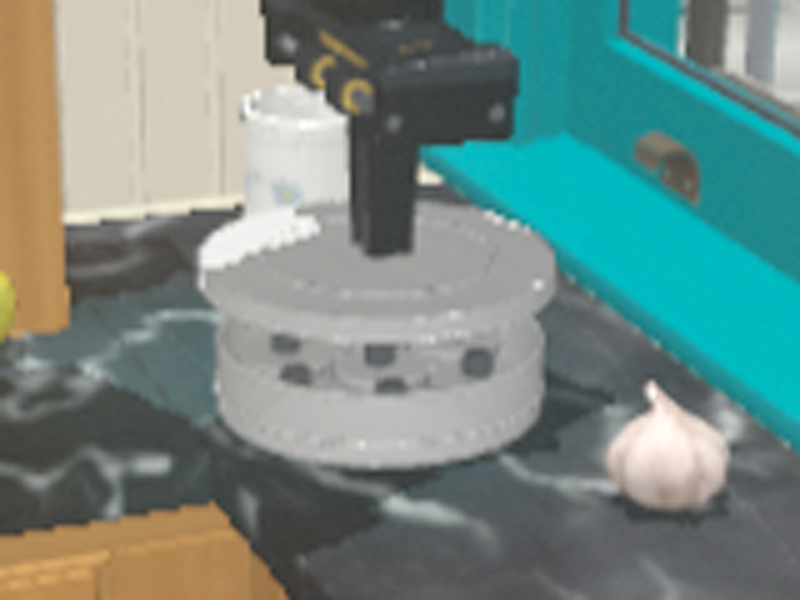

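```bash
python3 steer.py '[{"pos": [0.0005,-0.0028,0.01],"aperture": 0},{"pos": [0.0005,-0.0028,0.02],"aperture": 0},{"pos": [0.0005,-0.0028,0.024],"aperture": 0},{"pos": [0.0005,-0.0028,0.024],"aperture": 0},{"pos": [0.0005,-0.0028,0.024],"aperture": 0}]'; python3 steer.py '[{"aperture": 0}]'
```

```text
t: 17.88
eef_pos: [520.3, 265.2, 62.5]
tcp_rot: [3.141, 0.001, -0.0]
ft_force: [0.3, -0.0, -2.1]
opening: 0.179
grip_force: 30.0
t: 17.97
eef_pos: [520.5, 265.3, 63.0]
tcp_rot: [-3.142, -0.0, -0.0]
ft_force: [-0.2, -1.3, -2.3]
opening: 0.182
grip_force: 30.0
```

```bash
python3 steer.py '[{"pos": [0,0,0.003],"aperture": 0},{"pos": [0,0,0.006],"aperture": 0},{"pos": [0,0,0.009],"aperture": 0},{"pos": [0,0,0.011],"aperture": 0},{"pos": [0,0,0.011],"aperture": 0}]'; python3 steer.py '[{"pos": [0,0,0.002],"aperture": 0},{"pos": [0,0,0.004],"aperture": 0},{"pos": [0,0,0.005],"aperture": 0},{"pos": [0,0,0.005],"aperture": 0}]'
```

```text
t: 18.38
eef_pos: [520.1, 265.0, 51.3]
tcp_rot: [3.141, 0.001, -0.0]
ft_force: [0.5, -3.2, -2.4]
opening: 0.177
grip_force: 30.0
t: 18.72
eef_pos: [520.3, 264.9, 47.0]
tcp_rot: [3.141, 0.0, -0.0]
ft_force: [-1.1, -5.8, 2.8]
opening: 0.181
grip_force: 30.0
```

Scaled: 2 mm is 0.002, 1 mm is 0.001.

```bash
python3 steer.py '[{"pos": [0,0.001,0],"aperture": 0},{"pos": [0,0.002,0],"aperture": 0},{"pos": [0,0.002,0],"aperture": 0},{"pos": [0,0.002,0],"aperture": 0}]'
```

```text
t: 19.05
eef_pos: [520.6, 263.6, 47.0]
tcp_rot: [-3.141, -0.001, -0.0]
ft_force: [-0.2, 0.8, 1.9]
opening: 0.182
grip_force: 30.0
```

Side force is gone and the rim is bearing the lid. I'm releasing and checking.

Scaled: 190 mm is 0.19, 155 mm is 0.155.

```bash
python3 steer.py '[{"aperture": 0.4},{"aperture": 0.4},{"aperture": 0.4},{"aperture": 0.4}]'; python3 steer.py '[{"pos": [0,0,-0.02],"aperture": 0.4},{"pos": [0,0,-0.06],"aperture": 0.4},{"pos": [0,0,-0.1],"aperture": 0.4},{"pos": [-0.02,0.03,-0.12],"aperture": 0.4},{"pos": [-0.04,0.06,-0.12],"aperture": 0.4}]'; python3 steer.py '[{"pos": [-0.02,0.035,0],"aperture": 0.4},{"pos": [-0.03,0.075,0],"aperture": 0.4},{"pos": [-0.03,0.115,0],"aperture": 0.4},{"pos": [-0.03,0.155,0],"aperture": 0.4},{"pos": [-0.03,0.19,0],"aperture": 0.4}]'; python3 - <<'E'
from h import *
for n in("scene","top"):
    p,d=read_camera(n);C=cloud(n,d);c=np.array([520,264])
    r=np.hypot(C[...,0]-c[0],C[...,1]-c[1]);P=C[(r<88)&(r>15)&(C[...,2]>30)&(C[...,2]<56)]
    x,_,_,_=np.linalg.lstsq(np.c_[P[:,:2]-c,np.ones(len(P))],P[:,2],rcond=None);print(n,len(P),x)
    if n=="top":cv2.imwrite("pics/t10.png",p[190:310,120:520][:,:,::-1])
    else:cv2.imwrite("pics/s10.png",cv2.resize(p[150:380,220:450][:,:,::-1],None,fx=2.5,fy=2.5,interpolation=cv2.INTER_CUBIC))
    for (a,b,w) in((100,598,45),(-338,455,35),(520,586,55)):
        k=(np.hypot(C[...,1]-a,C[...,0]-b)<w)&(C[...,2]>15);print(np.median(C[k],0))
E
```

```text
t: 19.38
eef_pos: [520.3, 263.3, 46.6]
tcp_rot: [3.141, 0.0, -0.0]
ft_force: [-0.8, -1.0, -0.6]
opening: 0.384
grip_force: 0.0
t: 19.8
eef_pos: [481.7, 203.9, 170.6]
tcp_rot: [-3.14, -0.007, 0.002]
ft_force: [0.3, -0.6, -0.1]
opening: 0.401
grip_force: 0.0
t: 20.22
eef_pos: [449.8, 11.4, 167.1]
tcp_rot: [3.141, -0.001, -0.0]
ft_force: [0.5, 0.7, 0.3]
opening: 0.402
grip_force: 0.0
scene 1189 [-6.54384686e-04  1.58288026e-03  4.28405914e+01]
[595.01978176  82.88715079  32.76609324]
[ 446.07229971 -358.03443402   57.37122262]
[587.28817831 519.79496008  76.74541615]
top 4019 [1.42722946e-03 1.81035997e-04 4.40177015e+01]
[599.28433537  99.10764311  38.21162602]
[ 454.96377974 -332.81772587   68.1403048 ]
[583.37036992 532.80293991  63.74193328]
```

View pics/s10.png

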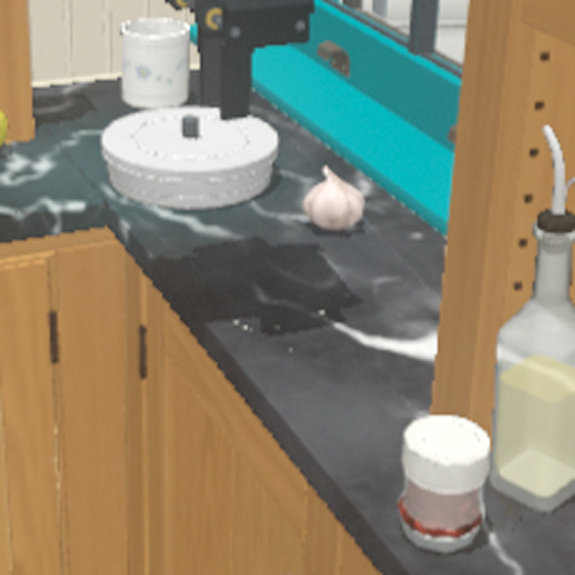

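The lid's plate is at about 43.5 mm (43 expected) and level, and the garlic, jar and mug haven't moved.

```bash
python3 steer.py '[{"aperture": 0.4},{"aperture": 0.4}]' && python3 -c "
from cell import env, job, read_camera, camera_info
print(job.job_done())"
```

```text
t: 20.48
eef_pos: [450.2, 13.8, 166.8]
tcp_rot: [-3.142, 0.0, -0.001]
ft_force: [0.5, -0.3, -0.2]
opening: 0.401
grip_force: 0.0
the job is handed in; nothing more can be done
None
```

The job is handed in after about 20 s of robot time: all seven pots stand flat in the box, one in the middle and six round it, the lid is seated level and released, and the garlic, jam jar and mug are as they were.

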